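# Lock the ring on a mould plate with a pin spanner

### The job

Take the larger of the two pin spanners from its rest, leave the smaller one standing where it is, and seat both prongs of the larger one fully in the two holes of the lock ring on the mould plate before turning anything. Then turn the ring clockwise, seen from above, until its lug comes up against the stop on the plate, let go and leave the spanner standing upright in the ring.

Things in the scene. Friction and masses are not known exactly. Their poses are not given: they have to be found in the camera images.
- spanner: Larger pin spanner, steel, 0.45 kg, prongs down in a fixed black rest (30 mm high, 18 mm wide holes). Bar 104x22x14; two 10 mm round prongs under it, 16 long, 80 apart. On its middle an upright grip blade, 44 along the bar, 16 thick, 14 to 70 above the bar's underside: pinch firmly (30 N) across the 16, pads about 45 up. Origin: centre of bar's underside; x along bar, y across, z up.
- small_spanner: The smaller pin spanner, which does not fit: same blade and its own like rest, but its bar is only 74 mm long and its prongs 50 mm apart. Same origin and axes. Which of the two stands nearer the robot varies.
- ring_top (a point): Top centre of the lock ring: bare aluminium, 124 mm wide, 24 thick, on a fixed steel plate 180x180x36; ring top 60 above bench. Two round holes, 24 wide, 20 deep, 40 either side of centre on its x axis (turns with the ring; z up). Lug on the rim at +y; stop block on the plate. A seated bar lies flat on the ring top; prongs have 7 mm play, so the spanner turns 10 deg before it takes the ring along.
- lock_ring (a joint): Turn of the lock ring about its upright axis, rad, growing clockwise seen from above. Starts between 0 and 0.3; lug meets stop at 1.0, a hard end. It stays where it is left; turning takes about 0.12 N m. At 0 the ring's x axis is square to the plate's sides.
Things that resemble listed ones, but are neither listed nor needed, are in the scene too. What is shaped like the spanner but green, red or turquoise is not meant.

How it is judged:
On the way:
1. both prongs of the larger spanner are seated in the ring's holes, the ring still short of halfway to its stop (horizontal distance between spanner and ring_top below 0.015 m and z of spanner in the frame of ring_top below 0.006 m and angle between the x axis of spanner and the x axis of ring_top, either way round below 0.4 rad and value of joint lock_ring below 0.5 rad), for 0.2 s.
At the end, for the whole second after the job is handed in: Ring within about 10 degrees of its stop (joint 0.82 rad or more); larger spanner at rest in it, bar within 6 mm of the ring's top, centred within 15 mm, in line with the holes within 0.4 rad, upright within 10 degrees; smaller spanner within 30 mm of its start (value of joint lock_ring above 0.82 rad and horizontal distance between spanner and ring_top below 0.015 m and z of spanner in the frame of ring_top below 0.006 m and angle between the x axis of spanner and the x axis of ring_top, either way round below 0.4 rad and angle between spanner's own z axis and vertical below 0.17 rad and linear speed of spanner below 0.03 m/s and distance of small_spanner from where it was at the start of the episode below 0.03 m); the robot touches nothing.
It fails at once if the smaller spanner is knocked or taken from its rest (moved more than 30 mm) (distance of small_spanner from where it was at the start of the episode above 0.03 m).
It also fails if it takes over 48 s, if anything falls off the work surface, if the arm or the gripper's body presses on something with over 40 N, if the wrist force passes 120 N, or if a joint passes its speed limit or range.

### The arm

A 6-joint arm with a two-finger parallel gripper is mounted at the origin on the work surface. World frame = base frame: x ahead of the robot, y to its left, z up, the work surface at z = 0. Lengths are in m, angles in rad, forces in N, time in s.
With the tool pointing down it reaches from about 0.375 to 0.9 m from the base axis. Payload 3.1 kg.
Tool frame: the origin (TCP) lies where the fingers leave the gripper's body, on its centre line; the fingertips stand 73 mm ahead of it and the grasp point (between the pads) lies 54 mm ahead of it; z points along the fingers, y is the line along which they close (so a half turn about z gives the same grasp; the last joint's range is limited). The gripper opens to 85 mm and grips with 20 to 120 N. Pads are 22 mm wide; open, the fingers measure 114 mm over their backs; the gripper's body (76 mm by 85 mm) begins 54 mm behind the grasp point. The pads swing forward as they close: fully open they stand 13 mm farther back than shut.
Start: joints at [-1.399, 0.527, 1.433, -0, 1.181, -0.178], TCP at [0.215, -0.587, 0.304] pointing down, gripper open.
Joint ranges: [-3.08, 3.08], [-0.75, 2.2], [0.22, 2.44], [-1.43, 4.57], [0, 2.65], [-2.85, 2.85]. Speed limits (rad/s): [2.79, 2.79, 3.14, 3.14, 3.14, 3.14].

### API

Orientations are given as a unit quaternion [x, y, z, w].
In Python, from station import manip gives the robot as it stands.
- The arm moves only by the tool step_arm, never from a script. Its argument "moves" is one flat list of numbers, 5 for each row, row after row: the opening, from 0 (shut) to 1 (fully open), then the shift along the world's x, y, z scaled (see below), then the turn about the world's z scaled (see below). In form: [fingers, x, y, z, yaw, fingers, x, y, z, yaw, ...]. A call has 1 to 12 rows; each row is the pose to reach, as a shift and turn from the pose commanded when the call began, turning the shorter way round; what a row does not reach only later rows make up. The controller multiplies each number of a shift by 200 mm and each number of a turn by pi rad. A row lasts 1/8 s, in which the tool goes at most 62.5 mm and 10.7 degrees, less where a joint would pass 70% of its speed; a pose out of reach is approached as far as the arm can. A call with a number of a shift or a turn outside -1 to 1 is refused whole. A call with a gripper value outside its range is refused whole. The fingers move at their own pace and stop on an object; "grip_force" is the grip in N (left out, the last holds). Time passes only in rows, so rows that repeat a pose let the fingers close. It gives the time, the measured TCP pose, the force, the opening and the grip force at its end, in the units of the state.
- manip.sense(): the state, without advancing time (a new reading comes with each control period).
- manip.snapshot(name): name is "scene" or "top" or "wrist"; returns a dict with "color" (400x640x3 uint8, blue, green, red), "z_map" (400x640 float32, m along the optical axis (not along the pixel's ray), 0 where there is no reading), "fovy" (degrees; the focal length in pixels is half the picture's height over the tangent of half this angle, whatever the lens; pixels are square), "cx", "cy" (the principal point, pixels), "R" (3x3) and "t" (3): a world point X has camera coordinates R X + t; the wrist camera has in their place "mount" (4x4, takes a point from camera to tool coordinates, whose origin is the TCP and whose axes are the flange's). Camera axes: x right, y down, z forward; pixel columns grow to the right and rows downward; lengths in m; the calibration is good to about 2 mm. A picture is of the moment at which its call begins: read the wrist's pose just before it.
- manip.sign_off(): hands the job in; it is judged then, once.
The state is a dict: "t": time; "q": joint angles; "qd": joint speeds; "tau": joint torques, N m; "tcp_pos": TCP position; "tool_rot": TCP orientation; "force": force on the tool from outside, world axes, zero at the start; "ft_torque": the same for the moment, N m; "finger_gap": opening from 0.0 (shut) to 1.0 (fully open); "gripper_force": force on a finger pad.
Only numpy, scipy, OpenCV 4.12 (cv2) and the standard library are available. Lean on these libraries where they do the work, as an engineer would, in place of code of your own. Each camera call takes 0.05 s, during which the arm holds its last target. There are 200 camera calls.

## Working session

There is one attempt and no reset: what is moved stays moved. The work goes in short steps, Python scripts to look and compute and a tool call to move; the robot and the scene stay as the last step left them, time stands still between calls to the robot, and variables do not carry over. Pictures are saved under pics/ and viewed, at most 10 in all, crops included, and the job is handed in when it is done.

Besides the shell and the picture viewer there is one more tool, called after "Call:" by a JSON object that holds its "name" and its "arguments". step_arm: Moves the arm, as the interface text tells. Its arguments: {"type":"object","properties":{"moves":{"type":"array","items":{"type":"number"}},"grip_force":{"type":"number"}},"required":["moves"]}

```bash
mkdir -p pics; cat > h.py <<'E'
from station import manip
import numpy as np, cv2
def snap(n):
    s=manip.sense(); d=manip.snapshot(n); d['s']=s
    np.save('pics/last_'+n+'.npy',d,allow_pickle=True); return d
def load(n): return np.load('pics/last_'+n+'.npy',allow_pickle=True).item()
def world(d,u,v,z=None):
    """pixel to world, by depth map or on plane height z"""
    f=200/np.tan(np.radians(d['fovy'])/2)
    r=np.array([(u-d['cx'])/f,(v-d['cy'])/f,1.])
    if 'mount' in d and d.get('mount') is not None:
        from scipy.spatial.transform import Rotation as Ro
        M=np.array(d['mount']); T=np.eye(4); T[:3,:3]=Ro.from_quat(d['s']['tool_rot']).as_matrix(); T[:3,3]=d['s']['tcp_pos']
        W=T@M; A,c=W[:3,:3],W[:3,3]
    else:
        A=np.array(d['R']).T; c=-A@np.array(d['t'])
    if z is None: return c+A@(r*d['z_map'][int(round(v)),int(round(u))])
    w=A@r; return c+w*(z-c[2])/w[2]
E
python3 - <<'E'
from h import *
for n in('top','scene'):
    d=snap(n); cv2.imwrite(f'pics/{n}1.png',d['color'])
print(manip.sense())
E
```

```text
{'t': 0.1, 'q': array([-1.39848935e+00,  5.28383475e-01,  1.43376395e+00, -9.99188614e-07,
        1.18142627e+00, -1.78513264e-01]), 'qd': array([-0.00139483, -0.00210187, -0.00223991,  0.00112668, -0.00057026,
       -0.00029445]), 'tau': array([-7.31358159e-04, -4.43306243e+01, -1.78585982e+01, -2.25231847e-04,
        3.92902279e-03,  1.25218841e-05]), 'tcp_pos': array([ 0.21472456, -0.58642053,  0.30302828]), 'tool_rot': array([ 9.84654535e-01,  1.74512079e-01,  2.61171298e-06, -9.90516186e-04]), 'force': array([ 0.19460888, -0.22816086,  0.44837788]), 'ft_torque': array([-0.0714087 ,  0.0580014 , -0.00787294]), 'gripper_force': 0.0, 'finger_gap': 0.9966711391421327}
```

View pics/top1.png

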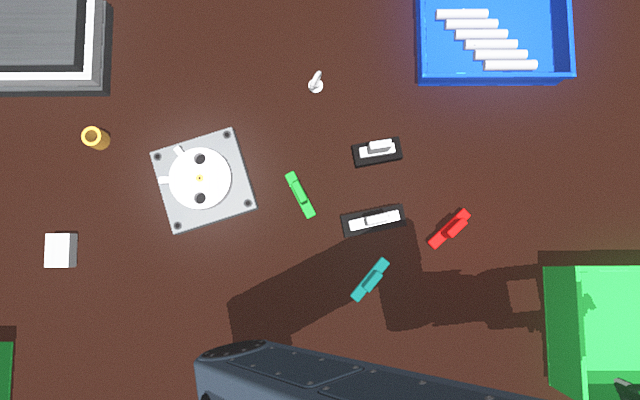

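View pics/scene1.png

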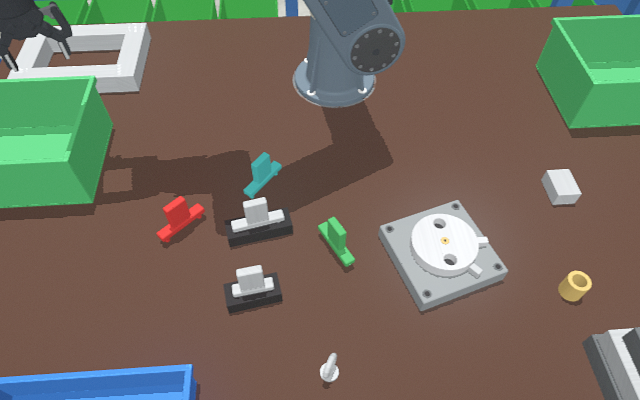

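The top view has two candidates for the spanner. The rest at (373,219) has the longer bar and longer rest; the one at (377,150) is shorter. Green, red and turquoise ones are decoys. The ring is at (200,178), with holes at (200,158) and (200,198), the lug at (163,180) and the stop at (179,152). I'll confirm in a crop and measure.

```bash
python3 - <<'E'
from h import *
d=load('top'); c=d['color']
a=cv2.resize(c[125:245,335:415],None,fx=4.8,fy=4.8,interpolation=cv2.INTER_CUBIC)
b=cv2.resize(c[120:240,145:260],None,fx=3.4,fy=3.4*576/408,interpolation=cv2.INTER_CUBIC)
b=cv2.resize(c[125:240,145:260],(400,400),interpolation=cv2.INTER_CUBIC)
o=np.zeros((580,790,3),np.uint8);o[:576,:384]=a;o[:400,388:788]=b
cv2.imwrite('pics/crop.png',o)
for n,u,v,z in [('ring',200,178,.06),('h1',200,158,.06),('h2',200,198,.06),('lug',163,180,.06),('stop',179,152,.06),('bigL',350,224,.044),('bigR',400,214,.044),('smL',360,153,.044),('smR',396,149,.044)]:
    print(n,world(d,u,v).round(4),world(d,u,v,z).round(4))
E
```

```text
ring [0.5499 0.1542 0.0651] [0.5507 0.1555 0.06  ]
h1 [0.5947 0.1606 0.0432] [0.5915 0.1563 0.06  ]
h2 [0.5124 0.1598 0.0393] [0.5102 0.1547 0.06  ]
lug [0.5483 0.233  0.0506] [0.547  0.2299 0.06  ]
stop [0.6053 0.201  0.0535] [0.604  0.1991 0.06  ]
bigL [ 0.4575 -0.1459  0.0455] [ 0.4576 -0.146   0.044 ]
bigR [ 0.4783 -0.2498  0.0307] [ 0.4774 -0.2475  0.044 ]
smL [ 0.6038 -0.1685  0.0415] [ 0.6032 -0.1682  0.044 ]
smR [ 0.6146 -0.245   0.0279] [ 0.6112 -0.2423  0.044 ]
```

View pics/crop.png

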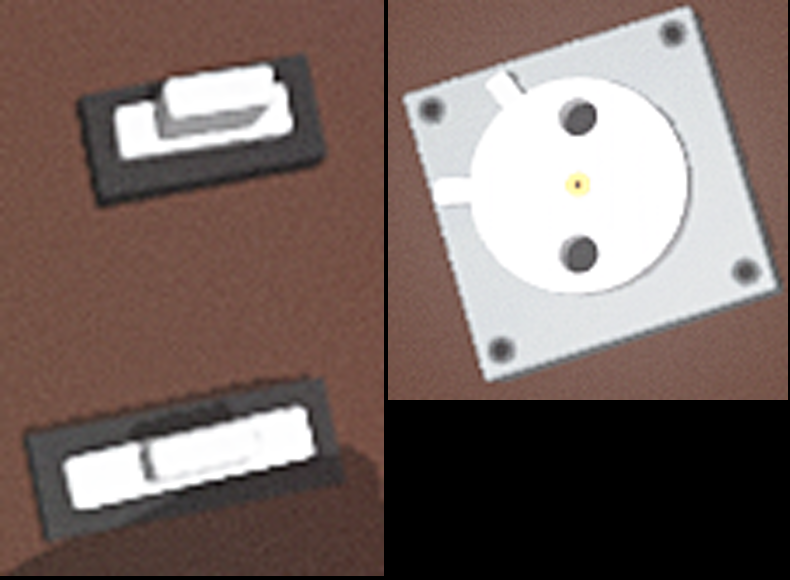

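The crop confirms it: the lower one is the larger (bar about 104 mm against about 75 mm). The lug (left, 455,192) has to turn clockwise to the stop (505,90). I'll go above the larger spanner.

Call:
{"name": "step_arm", "arguments": {"moves": [1,0.63,0.975,0,0.225,1,0.63,0.975,0,0.225,1,0.63,0.975,0,0.225,1,0.63,0.975,0,0.225,1,0.63,0.975,0,0.225], "grip_force": 30}}

```text
t: 0.72
tcp_pos: [0.3418, -0.3885, 0.3036]
tool_rot: [0.862, 0.506, 0.0, -0.001]
force: [0.1, -0.5, 0.1]
finger_gap: 0.999
gripper_force: 0.0
```

Call:
{"name": "step_arm", "arguments": {"moves": [1,0.63,0.975,-0.2,0.225,1,0.63,0.975,-0.2,0.225,1,0.63,0.975,-0.2,0.225,1,0.63,0.975,-0.2,0.225,1,0.63,0.975,-0.2,0.225,1,0.63,0.975,-0.2,0.225]}}

```text
t: 1.48
tcp_pos: [0.4669, -0.198, 0.2638]
tool_rot: [0.636, 0.772, -0.0, 0.0]
force: [0.2, 0.4, 0.2]
finger_gap: 0.999
gripper_force: 0.0
```

```bash
python3 - <<'E'
from h import *
d=snap('wrist'); cv2.imwrite('pics/w1.png',d['color'])
print(d['s']['tcp_pos'],d['s']['tool_rot'],d['s']['t'],d['s']['q'])
E
```

```text
[ 0.46686981 -0.19800252  0.26382467] [ 6.35977680e-01  7.71707347e-01 -3.10946278e-04  2.54671668e-04] 1.475 [-6.21485901e-01  4.27052059e-01  1.76776457e+00 -8.07340040e-04
  9.46310132e-01 -8.13260682e-01]
```

View pics/w1.png

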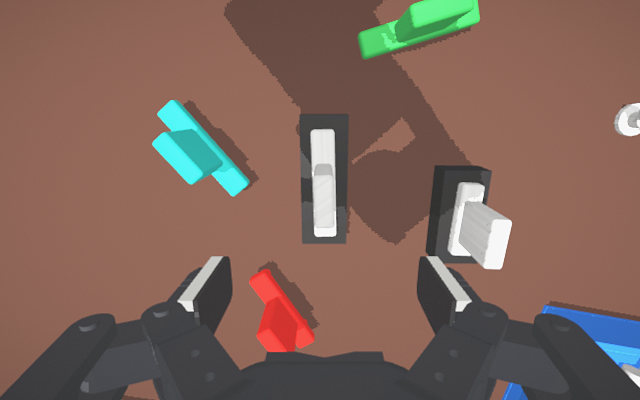

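Wrist view: the larger spanner is in the middle, bar ends at (322,130) and (325,236), blade top around (324,186). The smaller one is at right, (468,220).

```bash
python3 - <<'E'
from h import *
d=load('wrist')
a=world(d,322.5,130,.044);b=world(d,325,236,.044);print(a,b,(a+b)/2,np.linalg.norm(a-b),np.degrees(np.arctan2(*(b-a)[1::-1])))
for u,v in [(323,167),(325,207),(324,187),(324,186)]: print(world(d,u,v,.1), world(d,u,v))
# blade from depth
pts=np.array([world(d,u,v) for v in range(110,250) for u in range(295,352) if d['z_map'][v,u]>0])
for lo,hi in((.09,.11),(.037,.052)):
    p=pts[(pts[:,2]>lo)&(pts[:,2]<hi)][:,:2].astype(np.float32); print(len(p),cv2.minAreaRect(p))
E
```

```text
[ 0.4548736  -0.14449163  0.044     ] [ 0.47676365 -0.24489572  0.044     ] [ 0.46581863 -0.19469367  0.044     ] 0.10276261563246786 -77.7008630496997
[ 0.46001042 -0.16757115  0.1       ] [ 0.46097225 -0.17318799  0.06799493]
[ 0.4675146  -0.19817453  0.1       ] [ 0.46740689 -0.19764329  0.1017373 ]
[ 0.4636928  -0.18258856  0.1       ] [ 0.46362667 -0.18224232  0.10144607]
[ 0.46354295 -0.18181715  0.1       ] [ 0.46353353 -0.18176777  0.10020912]
1119 ((0.4656852185726166, -0.19383493065834045), (0.015988418832421303, 0.04302355274558067), 12.545476913452148)
1190 ((0.46580296754837036, -0.1940532624721527), (0.022026672959327698, 0.10330506414175034), 12.69352912902832)
```

Call:
{"name": "step_arm", "arguments": {"moves": [1,-0.005,0.02,-0.4,0.009,1,-0.005,0.02,-0.4,0.009,1,-0.005,0.02,-0.675,0.009,1,-0.005,0.02,-0.675,0.009,0,-0.005,0.02,-0.675,0.009,0,-0.005,0.02,-0.675,0.009,0,-0.005,0.02,-0.675,0.009,0,-0.005,0.02,-0.675,0.009,0,-0.005,0.02,-0.675,0.009,0,-0.005,0.02,-0.675,0.009], "grip_force": 30}}

```text
t: 2.78
tcp_pos: [0.4661, -0.1931, 0.1304]
tool_rot: [0.624, 0.781, -0.0, 0.001]
force: [-1.3, 0.2, 8.1]
finger_gap: 0.181
gripper_force: 37.0
```

Gripped (gap about 15.4 mm). Lifting.

Call:
{"name": "step_arm", "arguments": {"moves": [0,0,0,0.1,0,0,0,0,0.3,0,0,0,0,0.6,0,0,0,0,0.6,0], "grip_force": 40}}

```text
t: 3.28
tcp_pos: [0.4677, -0.1939, 0.2529]
tool_rot: [0.624, 0.781, 0.0, 0.005]
force: [0.4, -0.7, -5.0]
finger_gap: 0.183
gripper_force: 40.0
```

```bash
python3 - <<'E'
from h import *
d=snap('top'); s=d['s']; print(s['tcp_pos'],s['finger_gap'],s['gripper_force'],s['force'],s['t'])
# ring from depth: points near top height, rim circle; holes
c=d['color']
pts=np.array([[*world(d,u,v),u,v] for v in range(135,225) for u in range(155,245) if d['z_map'][v,u]>0])
m=(pts[:,2]>.054)&(pts[:,2]<.066)&(np.hypot(pts[:,0]-.551,pts[:,1]-.155)<.066)
print(len(pts),m.sum(),cv2.minEnclosingCircle(pts[m][:,:2].astype(np.float32)),np.median(pts[m][:,2]))
# holes by colour (dark)
g=cv2.cvtColor(c,cv2.COLOR_BGR2GRAY)
for v0 in (158,198):
    q=[(u,v) for v in range(v0-9,v0+10) for u in range(190,211) if g[v,u]<170]
    r=cv2.minAreaRect(np.float32(q)); print(len(q),r[0],r[1],world(d,*r[0],.06))
E
```

```text
[ 0.46771327 -0.19393096  0.25285482] 0.18347253466472813 40.017356872558594 [ 0.40312349 -0.72823879 -4.99314003] 3.275
8070 2770 ((0.5518699884414673, 0.15739473700523376), 0.06402702629566193) 0.05989334889083581
77 (199.75003051757812, 158.75001525878906) (7.77817440032959, 9.899494171142578) [0.58991765 0.15682215 0.06      ]
82 (199.5, 197.5) (9.0, 9.0) [0.51124644 0.15568767 0.06      ]
```

Call:
{"name": "step_arm", "arguments": {"moves": [0,0.21,0.875,0,0.217,0,0.21,0.875,0,0.217,0,0.21,0.875,0,0.217,0,0.21,0.875,0,0.217,0,0.21,0.875,0,0.217]}}

```text
t: 3.95
tcp_pos: [0.5063, -0.0167, 0.2468]
tool_rot: [0.327, 0.945, -0.0, -0.003]
force: [0.1, -0.7, -4.1]
finger_gap: 0.18
gripper_force: 41.3
```

Call:
{"name": "step_arm", "arguments": {"moves": [0,0.21,0.875,0,0.217,0,0.21,0.875,0,0.217,0,0.21,0.875,0,0.217,0,0.21,0.875,0,0.217,0,0.21,0.875,0,0.217,0,0.21,0.875,0,0.217]}}

```text
t: 4.7
tcp_pos: [0.5493, 0.1559, 0.2479]
tool_rot: [-0.005, 1.0, -0.0, -0.001]
force: [-0.7, 0.3, -4.7]
finger_gap: 0.182
gripper_force: 42.6
```

```bash
python3 - <<'E'
from h import *
d=snap('wrist'); cv2.imwrite('pics/w2.png',d['color'])
print(d['s']['tcp_pos'],d['s']['tool_rot'],d['s']['t'],d['s']['q'][5])
E
```

```text
[0.54929268 0.15590655 0.24794791] [-5.12082003e-03  9.99986176e-01 -1.60113504e-04 -1.18318170e-03] 4.7 -1.4999773523850486
```

View pics/w2.png

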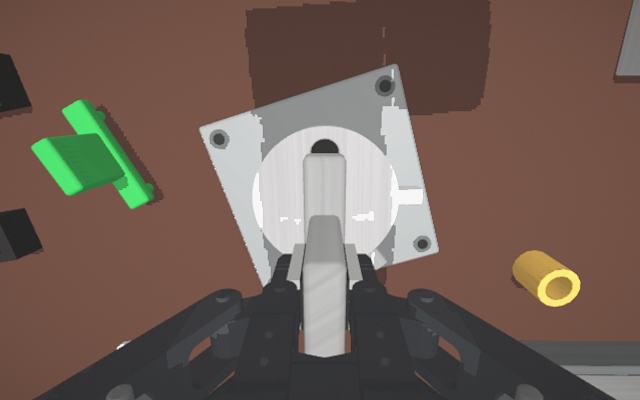

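Wrist view: the held bar's far end is at (325,155), just short of the far hole, (325,146). The ring's rim spans u 252–400 with its top at v 126, and the lug is at (410,195). I'll work out the residual offset.

```bash
python3 - <<'E'
from h import *
d=load('wrist')
P=np.array([[world(d,u,v) for u in range(640)] for v in range(100,300)])
F=P.reshape(-1,3); uv=np.array([(u,v) for v in range(100,300) for u in range(640)])
ok=(d['z_map'][100:300].ravel()>0)
m=ok&(F[:,2]>.054)&(F[:,2]<.066)&(uv[:,0]>250)&(uv[:,0]<402)&(uv[:,1]<230)&(np.hypot(F[:,0]-.551,F[:,1]-.155)<.068)
from scipy.spatial import ConvexHull
q=F[m][:,:2]; h=q[ConvexHull(q).vertices]; h=h[h[:,0]<.55]
A=np.c_[2*h,np.ones(len(h))]; s=np.linalg.lstsq(A,(h**2).sum(1),rcond=None)[0]
print('ring',s[:2],np.sqrt(s[2]+s[:2]@s[:2]),len(h),np.median(F[m][:,2]))
m=ok&(uv[:,0]>300)&(uv[:,0]<350)&(uv[:,1]>150)&(uv[:,1]<210)&(F[:,2]>.1)
b=F[m]; print('bar far',b.min(0),b.max(0)); 
r=cv2.minAreaRect(b[:,:2].astype(np.float32)); print(r)
c=np.polyfit(b[:,0],b[:,2],1);print('slope',c[0], np.polyval(c,d['s']['tcp_pos'][0]))
g=cv2.cvtColor(d['color'],cv2.COLOR_BGR2GRAY)
for v in(143,147,151): print(v,[u for u in range(300,350) if g[v,u]<80][::30], [u for u in range(300,350) if g[v,u]<80][-1:])
print([world(d,u,v,.06) for u,v in((311,150),(339,150),(325,138))])
E
```

```text
ring [0.55169112 0.15810834] 0.06272874134478805 51 0.06102353150219131
bar far [0.49835678 0.14509824 0.15155153] [0.52735571 0.16724961 0.16491039]
((0.5128226280212402, 0.1561710089445114), (0.028894003480672836, 0.022071538493037224), 0.461343377828598)
slope 0.05537965388957303 0.16423599596694388
143 [315] [334]
147 [312] [336]
151 [312] [337]
[array([0.50838682, 0.14525057, 0.06      ]), array([0.5081576 , 0.16809953, 0.06      ]), array([0.49864674, 0.1565717 , 0.06      ])]
```

Aligned to about 1 mm. Lowering.

Call:
{"name": "step_arm", "arguments": {"moves": [0,0,0.003,-0.2,0,0,0,0.003,-0.3,0,0,0,0.003,-0.36,0,0,0,0.003,-0.4,0,0,0,0.003,-0.43,0,0,0,0.003,-0.44,0,0,0,0.003,-0.44,0]}}

```text
t: 5.62
tcp_pos: [0.55, 0.1578, 0.1612]
tool_rot: [-0.007, 1.0, 0.0, 0.0]
force: [1.3, -0.0, -3.6]
finger_gap: 0.184
gripper_force: 42.4
```

Call:
{"name": "step_arm", "arguments": {"moves": [0,0,0,-0.01,0,0,0,0,-0.02,0,0,0,0,-0.025,0,0,0,0,-0.025,0]}}

```text
t: 6.12
tcp_pos: [0.5501, 0.1578, 0.1604]
tool_rot: [-0.008, 1.0, -0.0, 0.001]
force: [-7.4, -2.0, 21.8]
finger_gap: 0.186
gripper_force: 46.5
```

```bash
python3 - <<'E'
from h import *
d=snap('scene'); cv2.imwrite('pics/s2.png',cv2.resize(d['color'][150:330,340:560],None,fx=3.2,fy=3.2,interpolation=cv2.INTER_CUBIC))
E
```

```text
(no output)
```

View pics/s2.png

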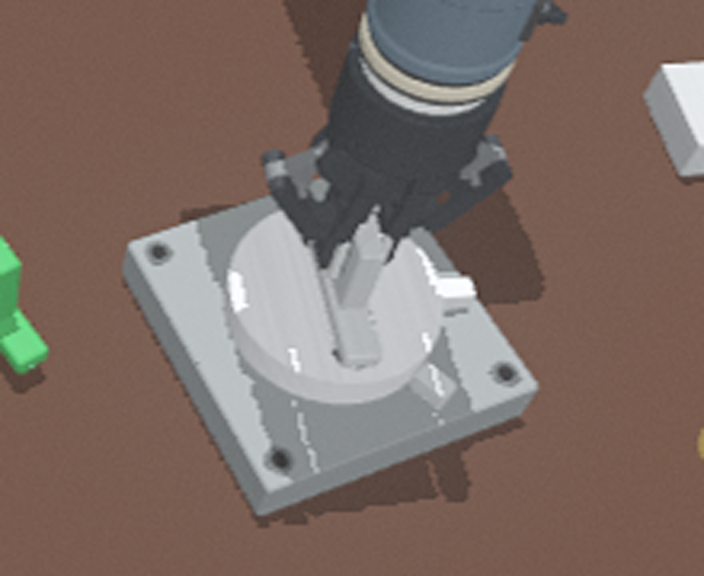

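Seated: the bar lies flat on the ring top, both prongs down, and about 22 N of contact. I'll ease the pressure a little and turn clockwise.

Call:
{"name": "step_arm", "arguments": {"moves": [0,0,0,0.01,0,0,0,0,0.01,-0.03,0,0,0,0.01,-0.06,0,0,0,0.01,-0.09,0,0,0,0.01,-0.12,0,0,0,0.01,-0.15,0,0,0,0.01,-0.18,0,0,0,0.01,-0.21,0,0,0,0.01,-0.24,0,0,0,0.01,-0.24,0,0,0,0.01,-0.24], "grip_force": 60}}

```text
t: 7.55
tcp_pos: [0.5516, 0.1577, 0.1605]
tool_rot: [0.361, 0.932, 0.001, 0.003]
force: [-0.3, -0.4, 8.0]
finger_gap: 0.178
gripper_force: 59.6
```

```bash
python3 - <<'E'
from h import *
s=manip.sense();print(s['ft_torque'],s['force'],s['tcp_pos'],s['q'][5])
d=snap('scene'); cv2.imwrite('pics/s3.png',cv2.resize(d['color'][150:330,340:560],None,fx=3.2,fy=3.2,interpolation=cv2.INTER_CUBIC))
E
```

```text
[-0.21529803  0.24464264 -0.09692113] [-0.29614557 -0.3657153   8.03852595] [0.55162133 0.15774962 0.16048617] -0.7469923284965811
```

View pics/s3.png

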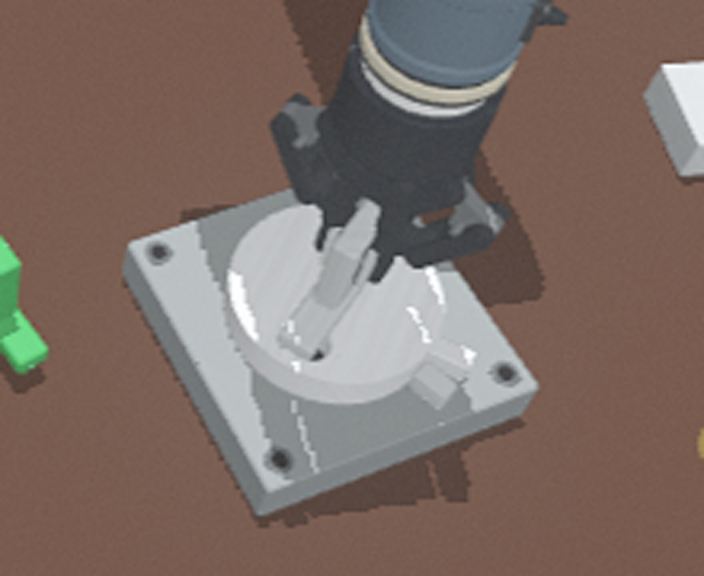

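The ring turned with the spanner. The lug (450,360) is almost touching the stop (437,387). I'll turn a few degrees more.

Call:
{"name": "step_arm", "arguments": {"moves": [0,0,0,0,-0.015,0,0,0,0,-0.03,0,0,0,0,-0.045,0,0,0,0,-0.055,0,0,0,0,-0.055]}}

```text
t: 8.22
tcp_pos: [0.551, 0.1573, 0.1605]
tool_rot: [0.436, 0.9, -0.0, 0.003]
force: [-1.2, -1.3, 9.4]
finger_gap: 0.18
gripper_force: 68.3
```

```bash
python3 - <<'E'
from h import *
s=manip.sense();print(s['ft_torque'],s['force'],s['tcp_pos'],s['tool_rot'],s['q'][5])
E
```

```text
[-0.31953759  0.44139762  1.69119947] [-1.16670392 -1.34427619  9.40438675] [0.55096691 0.15729256 0.16051427] [ 4.36248315e-01  8.99822477e-01 -4.95861482e-04  2.58304068e-03] -0.5800132196917087
```

The torque has jumped to 1.7 N m, so the lug is at its stop. I'll relax the twist, open and rise.

Call:
{"name": "step_arm", "arguments": {"moves": [0,0,0,0.005,0.012,0,0,0,0.01,0.015,0.5,0,0,0.01,0.015,0.5,0,0,0.01,0.015,1,0,0,0.01,0.015,1,0,0,0.01,0.015,1,0,0,0.01,0.015,1,0,0,0.1,0.015,1,0,0,0.35,0.015,1,0,0,0.6,0.015,1,0,0,0.85,0.015,1,0,0,0.85,0.015]}}

```text
t: 9.72
tcp_pos: [0.5519, 0.158, 0.3326]
tool_rot: [0.419, 0.908, 0.003, 0.005]
force: [-0.1, 0.7, -1.1]
finger_gap: 1.003
gripper_force: 0.0
```

```bash
python3 - <<'E'
from h import *
d=snap('wrist'); cv2.imwrite('pics/w4.png',d['color']);print(d['s']['tcp_pos'],d['s']['finger_gap'])
P=np.array([world(d,u,v) for v in range(0,390) for u in range(150,500) if d['z_map'][v,u]>0])
P=P[(np.hypot(P[:,0]-.551,P[:,1]-.157)<.058)]
for lo,hi in((.122,.14),(.068,.082)):
    p=P[(P[:,2]>lo)&(P[:,2]<hi)]; print(len(p),np.median(p[:,2]),cv2.minAreaRect(p[:,:2].astype(np.float32)))
E
```

```text
[0.55189923 0.157971   0.33263687] 1.0029454948623933
849 0.13073350900098363 ((0.5515445470809937, 0.1579456925392151), (0.01559538021683693, 0.043416425585746765), 39.96095275878906)
982 0.07460751161130105 ((0.5512199401855469, 0.15745200216770172), (0.021394891664385796, 0.10344623029232025), 40.80008316040039)
```

View pics/w4.png

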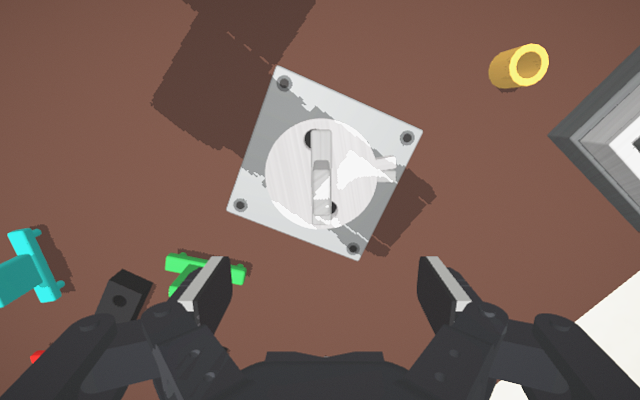

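The spanner stands in the ring: bar (320,175) flat and centred, its top at 74.6 mm, blade top directly above the bar. The lug at (385,165) is against the stop, and the gripper is clear. I'll hand the job in.

```bash
python3 -c "
from station import manip
print(manip.sign_off())"
```

```text
the job is handed in; nothing more can be done
None
```

The job is handed in (no verdict came back): the larger spanner was seated, the ring turned clockwise to its stop, and the spanner left upright in it; the gripper is clear and the smaller spanner was never touched.

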